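# Hold a choux bun in the tongs over the pizza pan for glazing

### The job

Pick up the kitchen tongs and with them take the round choux bun off the cooling rack: squeeze it only gently, touch it with nothing but the jaws, and leave the eclairs, the rack, the pan and the muffin cups where they are. Hold it still, right way up, about 10 cm above the middle of the round pizza pan so that I can drizzle the glaze over it; finish while still holding it there in the tongs.

Things in the scene. Friction and masses are not known exactly. Their poses are not given: they have to be found in the camera images.
- tongs: Steel kitchen tongs lying flat on the counter, 260 mm long, 30 high, 0.125 kg, balanced near the origin; the arms lie side by side and shut sideways, level with the counter. Origin: midline between the black plastic grips, at underside height; +x to the jaws, y across, z up. Pivot at x = -115. Grips x -50 to 30, z 1 to 29; outer faces 63 apart at x = 0 as the tongs lie open.
- tongs_jaws (a point): Middle of the space between the jaws, 105 along x from the tongs' origin and 15 above their underside. Each jaw is a steel cup 31 long and 30 high (z 0 to 30) that fits the bun's side. Open, the cups are 92 apart in their hollows, 79 at their near edges, 100 over the outside; they reach to x = 121.
- tongs_left: The tongs' arm on the +y side; origin on the pivot, at underside height. Both arms move together and are sprung apart: at the grips (x = 0) each side pushes with 5 N open, 10 N with the jaws on the bun (40 over the grips), 13 N at the stop (26 over the grips; the jaw edges are then still 12 apart). Turns 0.10 rad inwards to hold the bun.
- tongs_right: The tongs' arm on the -y side, mirror image of the left. Each 1 mm less over the grips narrows the gap of the jaws by 1.9. Squeezed to about 57 over the grips, the springs hold the tongs firmly in the gripper and the jaws are still wide enough to go round the bun; let go, they spring open. A jaw presses the bun with about half of what the gripper adds beyond the 10 N of the springs; over 30 N crushes it.
- bun: The round choux bun: golden brown with a craggy top, 48 in diameter (widest from 8 to 26 above its underside), 38 high, 30 g. Origin at the centre of its underside, z up. It stands on the cooling rack in one of three places in a row.
- bun_mid (a point): Middle of the bun, 17 above its underside.
- rack: Stainless wire cooling rack on four feet, 220 (its x) by 280 (its y), top of the wires 25 above the counter, 0.5 kg, loose. Origin on the counter under its centre. The bun and the two eclairs stand on it in a row along its y axis, about 88 apart, the eclairs lengthwise along its x. The rack stands left or right of the tongs and the pan on the other side.
- pan: Round aluminium pizza pan, 260 in diameter, flat inside, rim 12 high, loose. Origin at the centre of its underside.
- eclair1: An eclair, oblong, 100 by 36 by 29 high, golden brown. Origin at the centre of its underside, x lengthwise. Leave it.
- eclair2: Another eclair, the same. Leave it.
- cup1: Orange silicone muffin cup, 70 in diameter at the rim, 33 high, standing on the counter. Origin at the centre of its underside. Leave it.
- cup2: Another muffin cup, the same. Leave it.
Things that resemble listed ones, but are neither listed nor needed, are in the scene too. What is shaped like the bun but grey or purple is not meant. What is shaped like the eclair2 but purple or white is not meant.

How it is judged:
By the outcome, as a careful person would: the job done as asked, in the order asked, and still so for the second after the job is handed in, while the arm keeps its last pose, push and grip.
It also fails if it takes over 51 s, if anything falls off the work surface, if the arm or the gripper's body presses on something with over 40 N, if the wrist force passes 120 N, or if a joint passes its speed limit or range.

### The arm

A 6-joint arm with a two-finger parallel gripper is mounted at the origin on the work surface. World frame = base frame: x ahead of the robot, y to its left, z up, the work surface at z = 0. Lengths are in m, angles in rad, forces in N, time in s.
With the tool pointing down it reaches from about 0.3 to 0.75 m from the base axis. Payload 8.5 kg.
Tool frame: the origin (TCP) lies at the very end of the fingers, on their centre line; the grasp point (between the pads) lies 19 mm behind it; z points along the fingers, y is the line along which they close (so a half turn about z gives the same grasp; the last joint's range is limited). The gripper opens to 85 mm and grips with 20 to 120 N. Pads are 22 mm wide; open, the fingers measure 114 mm over their backs; the gripper's body (76 mm by 85 mm) begins 54 mm behind the grasp point. The pads swing forward as they close: fully open they stand 13 mm farther back than shut.
Start: joints at [0.909, 0.381, 1.297, -0, 1.464, -0.215], TCP at [0.238, 0.496, 0.231] pointing down, gripper open.
Joint ranges: [-3.11, 3.11], [-0.89, 2.33], [0.22, 2.48], [-1.42, 4.56], [0.17, 2.85], [-2.88, 2.88]. Speed limits (rad/s): [2.39, 2.39, 3.14, 3.14, 3.14, 3.14].

### API

Orientations are given as a unit quaternion [w, x, y, z].
In Python, from plant import state, capture, job_done gives the robot as it stands.
- The arm moves only by the tool apply_moves, never from a script. Its argument "steps" is one flat list of numbers, 7 for each row, row after row: the shift along the tool's x, y, z in m, then the turn, a rotation vector about the tool's x, y, z in degrees, then the opening in per cent of the stroke, from 0 (shut) to 100 (fully open). In form: [dx, dy, dz, ax, ay, az, claw, dx, dy, dz, ax, ay, az, claw, ...]. A call has exactly 5 rows; each row is the pose to reach, as a shift and turn from the pose commanded when the call began, along the tool's axes at that moment; what a row does not reach only later rows make up. A row lasts 1/8 s, in which the tool goes at most 62.5 mm and 10.7 degrees, less where a joint would pass 70% of its speed; a pose out of reach is approached as far as the arm can. A call with a gripper value outside its range is refused whole. The fingers move at their own pace and stop on an object; the grip force is fixed at half the most. Time passes only in rows, so rows that repeat a pose let the fingers close, or fill a call up. It gives the time, the measured TCP pose, the force, the opening and the grip force at its end, in the units of the state.
- state(): the state, without advancing time (a new reading comes with each control period).
- capture(name): name is "side" or "top"; returns a dict with "color" (420x560x3 uint8, red, green, blue), "range_z" (420x560 float32, m along the optical axis (not along the pixel's ray), 0 where there is no reading), "K" (3x3 intrinsics, pixels), "D" ([k1, k2, p1, p2, k3] as OpenCV has them; the pictures are not rectified), "rvec" (rotation vector, rad) and "tvec" (3), from world to camera coordinates, as OpenCV has them. Camera axes: x right, y down, z forward; pixel columns grow to the right and rows downward; lengths in m; the calibration is good to about 2 mm. A picture is of the moment at which its call begins.
- job_done(): hands the job in; it is judged then, once.
The state is a dict: "time": time; "q": joint angles; "qvel": joint speeds; "effort": joint torques, N m; "tcp_pos": TCP position; "ee_rot": TCP orientation; "contact_force": force on the tool from outside, world axes, zero at the start; "wrist_torque": the same for the moment, N m; "gripper_width": finger opening in m; "gripper_force": force on a finger pad.
Only numpy, scipy, OpenCV 4.12 (cv2) and the standard library are available. Lean on these libraries where they do the work, as an engineer would, in place of code of your own. Each camera call takes 0.05 s, during which the arm holds its last target. There are 200 camera calls.

## Working session

There is one attempt and no reset: what is moved stays moved. The work goes in short steps, Python scripts to look and compute and a tool call to move; the robot and the scene stay as the last step left them, time stands still between calls to the robot, and variables do not carry over. Pictures are saved under pics/ and viewed, at most 10 in all, crops included, and the job is handed in when it is done.

Besides the shell and the picture viewer there is one more tool, called after ">>>" in YAML: its name, and indented under it one key for each argument. apply_moves: Moves the arm, as the interface text tells. Its arguments: {"type":"object","properties":{"steps":{"type":"array"}},"required":["steps"]}

```bash
mkdir -p pics; ls
cat > h.py <<'E'
import numpy as np, cv2, pickle
from plant import state, capture, job_done
def snap(cam,name):
    c=capture(cam); cv2.imwrite(f'pics/{name}.png',cv2.cvtColor(c['color'],cv2.COLOR_RGB2BGR)); pickle.dump(c,open(f'pics/{name}.pkl','wb')); return c
def load(name): return pickle.load(open(f'pics/{name}.pkl','rb'))
def cloud(c):
    h,w=c['range_z'].shape; u,v=np.meshgrid(np.arange(w),np.arange(h))
    p=cv2.undistortPoints(np.stack([u,v],-1).reshape(-1,1,2).astype(np.float64),c['K'],np.array(c['D'])).reshape(h,w,2)
    z=c['range_z'][...,None]; P=np.concatenate([p*z,z],-1)
    R=cv2.Rodrigues(np.array(c['rvec']))[0]
    W=(P-np.array(c['tvec']).reshape(3))@R; W[c['range_z']<=0]=np.nan; return W
def atz(c,u,v,z):
    p=cv2.undistortPoints(np.array([[[u,v]]],float),c['K'],np.array(c['D'])).ravel()
    R=cv2.Rodrigues(np.array(c['rvec']))[0]; o=-R.T@np.array(c['tvec']).reshape(3); d=R.T@np.array([p[0],p[1],1]); return o+d*(z-o[2])/d[2]
E
python3 - <<'E'
from h import *
s=state(); print({k:np.round(v,3) for k,v in s.items()})
for n in('top','side'): snap(n,n+'0')
E
```

```text
pics
{'time': np.float64(0.0), 'q': array([ 0.909,  0.381,  1.298,  0.   ,  1.464, -0.215]), 'qvel': array([ 0.001, -0.   , -0.001,  0.   , -0.001,  0.001]), 'effort': array([ 1.0000e-03, -4.4848e+01, -2.3128e+01, -0.0000e+00,  5.0000e-03,
        0.0000e+00]), 'tcp_pos': array([0.237, 0.496, 0.231]), 'ee_rot': array([-0.   ,  0.222,  0.975, -0.001]), 'contact_force': array([ 0.487, -0.199, -0.206]), 'wrist_torque': array([ 0.021, -0.024,  0.032]), 'gripper_force': np.float64(0.0), 'gripper_width': np.float64(0.086)}
```

View pics/top0.png

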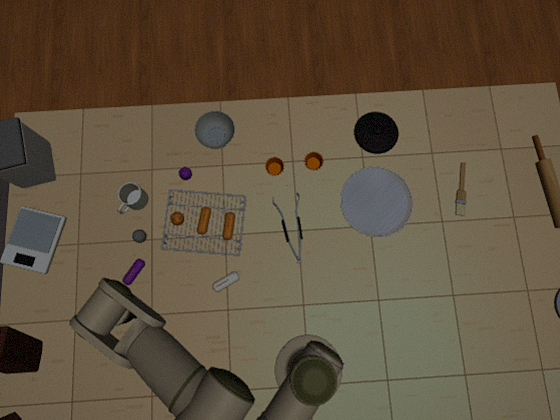

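View pics/side0.png

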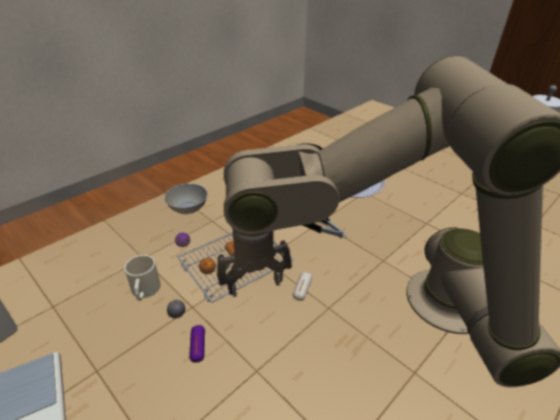

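The top view shows the bun at about (177,218) at the left end of the rack, the eclairs at (204,220) and (229,226), the tongs with pivot at (298,260) and jaws near (275,200)/(297,195), the pan at (376,201), and the cups at (275,166) and (313,161). In the side view the gripper hides part of the rack.

Run:
```python
from h import *
c=load('top0'); W=cloud(c)
im=cv2.cvtColor(c['color'],cv2.COLOR_RGB2BGR)[150:275,155:320]
im=cv2.convertScaleAbs(cv2.resize(im,None,fx=4.8,fy=4.8,interpolation=cv2.INTER_CUBIC),alpha=1.6)
for u in range(160,320,10): cv2.putText(im,str(u),(int((u-155+.5)*4.8),8),0,.3,(255,255,255)); cv2.line(im,(int((u-155+.5)*4.8),10),(int((u-155+.5)*4.8),16),(255,255,255))
for v in range(150,275,10): cv2.putText(im,str(v),(0,int((v-150+.5)*4.8)),0,.3,(255,255,255))
cv2.imwrite('pics/crop0.png',im)
for n,u,v in [('bun',177,218),('ec1',204,220),('ec2',229,226),('pan',376,201),('cup1',275,160),('cup2',313,155),('pivot',298,260),('cnt',260,240)]: print(n,np.round(W[v,u],3))
# heights of blobs
def comp(n,box,lo,hi):
    u0,u1,v0,v1=box; P=W[v0:v1,u0:u1].reshape(-1,3); P=P[(P[:,2]>lo)&(P[:,2]<hi)]
    if len(P): print(n,len(P),np.round((P.min(0)+P.max(0))/2,4),np.round(np.ptp(P,axis=0),3),np.round(P.mean(0),4))
comp('bun',(167,188,208,228),.036,.08)
comp('ec1',(192,215,203,238),.036,.08);comp('ec2',(218,241,208,244),.036,.08)
comp('pan',(335,417,160,242),.0035,.03)
comp('tongs',(266,308,188,266),.012,.05)
comp('c1',(262,287,150,178),.015,.05);comp('c2',(300,326,146,174),.015,.05)
```

```text
bun [0.536 0.418 0.067]
ec1 [0.525 0.326 0.06 ]
ec2 [0.499 0.24  0.053]
pan [ 0.567 -0.295  0.006]
cup1 [0.743 0.064 0.016]
cup2 [ 0.752 -0.077  0.023]
pivot [0.371 0.006 0.001]
cnt [ 0.452  0.137 -0.006]
bun 150 [0.5415 0.4233 0.056 ] [0.046 0.045 0.036] [0.5392 0.4217 0.0572]
ec1 274 [0.5286 0.3316 0.05  ] [0.096 0.051 0.026] [0.5268 0.3299 0.0522]
ec2 274 [0.503  0.2447 0.05  ] [0.096 0.046 0.024] [0.5023 0.2442 0.0522]
pan 3583 [ 0.5725 -0.2963  0.0138] [0.322 0.329 0.021] [ 0.5712 -0.2952  0.0075]
tongs 338 [0.4855 0.037  0.0252] [0.255 0.096 0.025] [0.4794 0.0224 0.0257]
c1 133 [0.7169 0.0709 0.0281] [0.07  0.07  0.026] [0.726  0.0699 0.0284]
c2 123 [ 0.7289 -0.074   0.0292] [0.07  0.068 0.028] [ 0.737  -0.078   0.0292]
```

View pics/crop0.png

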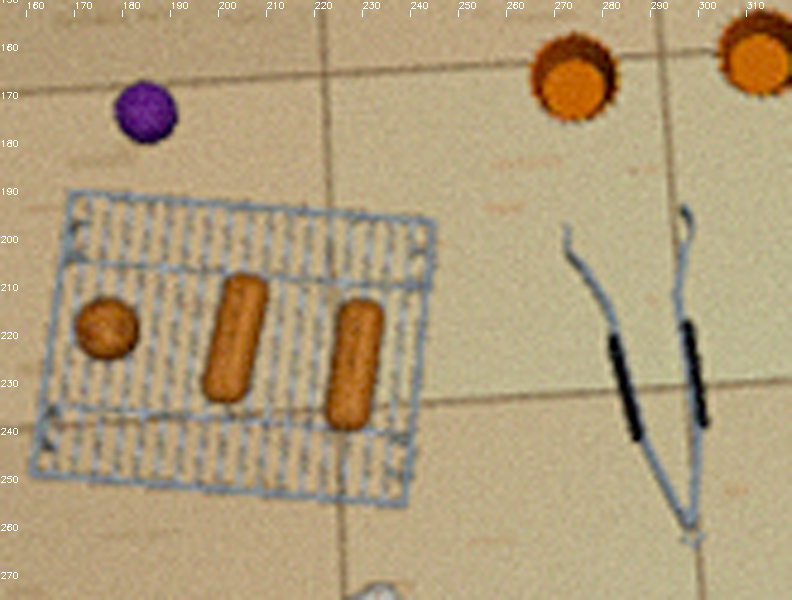

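Zoomed in, the left grip runs from about (282,219) to (287,241) and the right grip from (297,216) to (301,238). The pivot is near (298,259), and the jaw tips are at (272.5,196.5) and (297,192.5). The bun's centre is at (176.6,217.8).

```bash
cat >> h.py <<'E'
def goal(p,yh,s=None):
    """TCP target p, tool pointing down, tool y at heading yh (deg, mod 180): shift and turn in current tool axes"""
    from scipy.spatial.transform import Rotation as Ro
    s=s or state(); q=s['ee_rot']; R=Ro.from_quat([q[1],q[2],q[3],q[0]])
    def tgt(h): y=np.array([np.cos(h),np.sin(h),0]); z=np.array([0,0,-1.]); return Ro.from_matrix(np.stack([np.cross(y,z),y,z],1))
    best=min((R.inv()*tgt(np.radians(yh+k)) for k in(0,180)),key=lambda r:r.magnitude())
    print('tcp',np.round(s['tcp_pos'],4),'shift mm',np.round(R.inv().apply(np.array(p)-s['tcp_pos'])*1000,1),'turn',np.round(best.as_rotvec(degrees=True),2))
E
python3 - <<'E'
from h import *
c=load('top0'); W=cloud(c)
f=lambda x,y,z:atz(c,155+x/4.8-.5,150+y/4.8-.5,z)[:2]
gl=[f(614,337,.02),f(637,438,.02)];gr=[f(687,322,.02),f(703,426,.02)]
print('grips',np.round(gl+gr,4))
tip=(f(567,225,.02)+f(684,207,.02))/2; piv=f(690,525,.02)
m0=(gl[0]+gr[0])/2;m1=(gl[1]+gr[1])/2
print('tip',tip,'piv',piv,'mids',m0,m1, 'len',np.linalg.norm(tip-piv))
for a,b in((tip,piv),(tip,m1),(m0,piv)): d=a-b; print(np.degrees(np.arctan2(d[1],d[0])))
# black pixels in depth image
g=c['color'].astype(int).sum(-1); H=W[...,2]
m=np.zeros(g.shape,bool); m[210:245,278:306]=g[210:245,278:306]<110
P=W[m];P=P[P[:,2]>.015]; print('black',len(P),np.round(P.mean(0),4)); 
for k in (P[:,1]>P[:,1].mean(),P[:,1]<P[:,1].mean()): print(np.round(P[k].mean(0),4),np.round(P[k].min(0),4),np.round(P[k].max(0),4))
print('bun',f(106,328,.042)); 
for a,b in(((247,275),(224,400)),((361,300),(346,428))): print('ecl',f(*a,.05),f(*b,.05),np.degrees(np.arctan2(*(f(*a,.05)-f(*b,.05))[::-1])))
print('rack cnr',[np.round(f(*a,.025),4) for a in((70,192),(433,220),(405,505),(33,475))])
# circle fit of the pan
u=[];  im=cv2.cvtColor(c['color'],cv2.COLOR_RGB2HSV)[150:255,325:430]
mm=cv2.morphologyEx(((im[...,0]>90)&(im[...,0]<150)&(im[...,1]>15)).astype(np.uint8),cv2.MORPH_OPEN,np.ones((5,5)))
n,l,st,ce=cv2.connectedComponentsWithStats(mm); i=1+st[1:,4].argmax(); print('pan',st[i],atz(c,*(ce[i]+[325,150]),.006))
E
```

```text
grips [[ 0.516   0.0519]
 [ 0.4391  0.04  ]
 [ 0.5239 -0.0034]
 [ 0.4449 -0.0093]]
tip [0.60841758 0.03689158] piv [0.37269854 0.00578046] mids [0.51993927 0.02425245] [0.44202838 0.01535693] len 0.2377632613535325
7.518662693523864
7.374420136330754
7.150644887534168
black 85 [0.4788 0.023  0.0294]
[0.4752 0.0463 0.0291] [0.4382 0.037  0.0179] [0.5132 0.0547 0.036 ]
[ 0.4832 -0.0058  0.0298] [ 0.4458 -0.0105  0.0202] [5.204e-01 2.000e-04 3.630e-02]
bun [0.54214124 0.42474115]
ecl [0.57364622 0.31905241] [0.48170242 0.33829679] -11.821682226449708
ecl [0.54955061 0.23618499] [0.45559541 0.25081213] -8.848891638153892
rack cnr [array([0.6522, 0.4543]), array([0.6132, 0.1821]), array([0.4   , 0.2127]), array([0.4394, 0.4833])]
pan [  17   22   65   60 3053] [ 0.56492346 -0.28703758  0.006     ]
```

Run:
```python
from h import *
goal([.489,.021,.11],97.4)
```

```text
tcp [0.2375 0.4958 0.2308] shift mm [-432.  -319.3  121.1] turn [ -0.07  -0.04 -33.  ]
```

>>> apply_moves:
  steps: [-0.04,-0.03,0,0,0,-3,100,-0.08,-0.06,0,0,0,-6,100,-0.12,-0.09,0,0,0,-10,100,-0.16,-0.12,0,0,0,-13,100,-0.2,-0.15,0,0,0,-16,100]

```text
time: 0.72
tcp_pos: [0.3536, 0.2728, 0.2312]
ee_rot: [-0.0, 0.083, 0.997, -0.0]
contact_force: [1.0, 0.7, -0.3]
gripper_width: 0.0853
gripper_force: 0.0
```

Run:
```python
from h import *
goal([.489,.021,.11],97.4); print(state()['q'])
```

```text
tcp [0.3536 0.2728 0.2312] shift mm [-175.1 -226.   121.2] turn [-1.000e-02 -2.000e-02 -1.689e+01]
[ 3.90930812e-01  1.98985369e-01  1.56347368e+00 -2.51503969e-05
  1.37949373e+00 -1.01420979e+00]
```

>>> apply_moves:
  steps: [-0.035,-0.045,0.02,0,0,-3.4,100,-0.07,-0.09,0.04,0,0,-6.8,100,-0.105,-0.135,0.07,0,0,-10,100,-0.14,-0.18,0.1,0,0,-13.5,100,-0.175,-0.226,0.121,0,0,-17,100]

```text
time: 1.35
tcp_pos: [0.4871, 0.023, 0.11]
ee_rot: [-0.001, -0.066, 0.998, 0.0]
contact_force: [0.7, 1.0, 0.2]
gripper_width: 0.0857
gripper_force: 0.0
```

Run:
```python
from h import *
goal([.489,.021,.006],97.4); c=snap('side','side1'); snap('top','top1'); print(state()['qvel'])
im=cv2.cvtColor(c['color'],cv2.COLOR_RGB2BGR)[80:330,150:430]; cv2.imwrite('pics/s1.png',cv2.resize(im,None,fx=2.4,fy=2.4,interpolation=cv2.INTER_CUBIC))
```

```text
tcp [0.4871 0.023  0.11  ] shift mm [ -1.8  -2.3 104. ] turn [ 0.03 -0.06  0.12]
[ 0.08382807 -0.06081282  0.03273031  0.0230923   0.04407524  0.10914057]
```

View pics/s1.png

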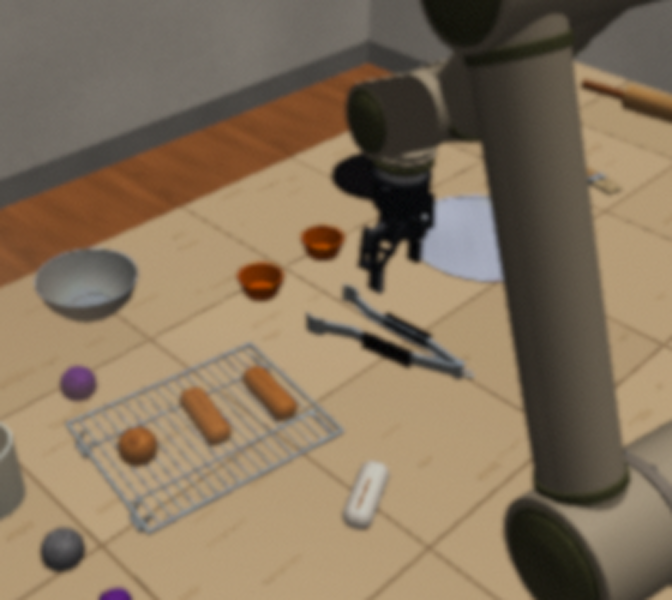

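The gripper is hanging above the tongs' grips and nothing has been disturbed. The bun is at the near-left of the rack, around (137,445) in the crop. Next I lower the gripper.

>>> apply_moves:
  steps: [-0.001,-0.001,0.03,0,0,0,100,-0.001,-0.001,0.06,0,0,0,100,-0.001,-0.001,0.085,0,0,0,100,-0.001,-0.001,0.098,0,0,0,100,-0.001,-0.001,0.104,0,0,0,100]

```text
time: 2.08
tcp_pos: [0.4879, 0.024, 0.0071]
ee_rot: [-0.0, -0.065, 0.998, 0.0]
contact_force: [-0.0, 0.5, -0.3]
gripper_width: 0.0855
gripper_force: 0.0
```

Run:
```python
from h import *
goal([.489,.021,.006],97.4); c=snap('side','side2'); 
im=cv2.cvtColor(c['color'],cv2.COLOR_RGB2BGR)[140:260,250:400]; cv2.imwrite('pics/s2.png',cv2.convertScaleAbs(cv2.resize(im,None,fx=4.8,fy=4.8,interpolation=cv2.INTER_CUBIC),alpha=1.6))
```

```text
tcp [0.4879 0.024  0.0071] shift mm [-0.7 -3.1  1.1] turn [ 0.01 -0.02  0.01]
```

View pics/s2.png

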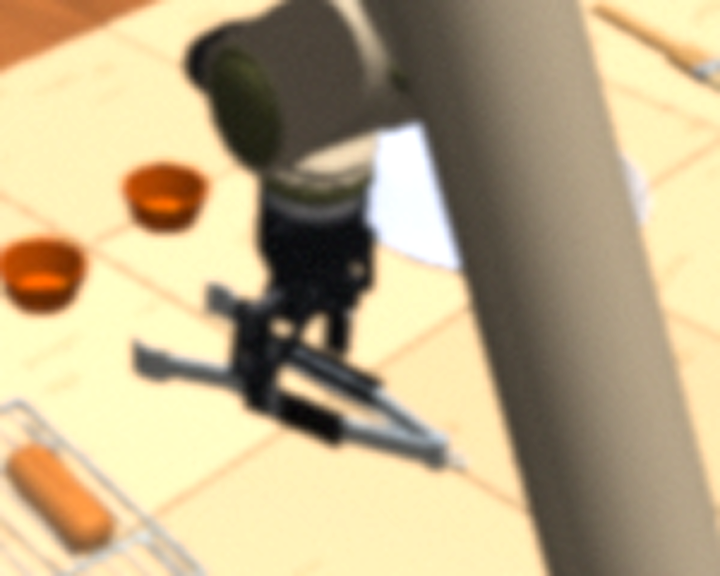

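The finger covers the forward part of the left grip at about (260,370). I'll project model points into this view to check where along the grip it sits.

Run:
```python
from h import *
c=load('side2')
def pr(p): 
    q=cv2.projectPoints(np.array([p],float),c['rvec'],c['tvec'],c['K'],np.array(c['D']))[0].ravel(); return np.round((q+.5-[250,140])*4.8)
a=np.radians(7.4); o=np.array([.489,.021,0]); X=np.array([np.cos(a),np.sin(a),0]); Y=np.array([-X[1],X[0],0])
for n,x,y,z in(('piv',-115,0,20),('ltip',121,48,20),('rtip',121,-48,20),('lgripfront',30,36,15),('lgripback',-50,22,15),('rgripback',-50,-22,28)): print(n,pr(o+X*x/1e3+Y*y/1e3+[0,0,z/1e3]))
t=np.array([.4879,.024,.0071]); print('finger tips',pr(t+Y*.05),pr(t-Y*.05), 'with z+13mm',pr(t+Y*.05+[0,0,.013]),'finger high',pr(t+Y*.05+[0,0,.06]))
# nearest depth points of the finger
W=cloud(c); 
for (x,y) in((258,370),(256,395),(262,350),(310,415),(150,360),(440,455)):
    u=int(x/4.8-.5+250);v=int(y/4.8-.5+140); print((x,y),np.round(W[v,u],3),'in tongs',np.round([(W[v,u]-o)@X,(W[v,u]-o)@Y],3))
```

```text
piv [440. 444.]
ltip [128. 346.]
rtip [207. 286.]
lgripfront [238. 392.]
lgripback [343. 427.]
rgripback [379. 382.]
finger tips [259. 430.] [338. 362.] with z+13mm [260. 416.] finger high [263. 363.]
(258, 370) [0.47  0.092 0.08 ] in tongs [-0.009  0.073]
(256, 395) [0.485 0.079 0.043] in tongs [0.004 0.058]
(262, 350) [0.469 0.09  0.095] in tongs [-0.011  0.071]
(310, 415) [0.459 0.047 0.023] in tongs [-0.026  0.03 ]
(150, 360) [0.58  0.088 0.024] in tongs [0.099 0.055]
(440, 455) [0.372 0.011 0.016] in tongs [-0.118  0.005]
```

The finger is level with the grips' middle (x≈0). The open pads sit about 13 mm back, so I go lower and then close to 57 mm.

>>> apply_moves:
  steps: [0,-0.003,0.004,0,0,0,100,0,-0.003,0.009,0,0,0,90,0,-0.003,0.009,0,0,0,80,0,-0.003,0.009,0,0,0,70,0,-0.003,0.009,0,0,0,67]

```text
time: 2.75
tcp_pos: [0.4888, 0.0207, -0.0009]
ee_rot: [0.001, -0.065, 0.998, -0.0]
contact_force: [-1.5, 0.5, 6.4]
gripper_width: 0.0573
gripper_force: 7.7
```

>>> apply_moves:
  steps: [0,0,0,0,0,0,67,0,0,0,0,0,0,67,0,0,0,0,0,0,67,0,0,0,0,0,0,67,0,0,0,0,0,0,67]

```text
time: 3.38
tcp_pos: [0.4888, 0.0207, -0.0009]
ee_rot: [0.001, -0.065, 0.998, -0.0]
contact_force: [-1.2, -0.5, 6.8]
gripper_width: 0.0578
gripper_force: 7.7
```

>>> apply_moves:
  steps: [0,0,-0.01,0,0,0,67,0,0,-0.03,0,0,0,67,0,0,-0.05,0,0,0,67,0,0,-0.08,0,0,0,67,0,0,-0.1,0,0,0,67]

```text
time: 4.0
tcp_pos: [0.4884, 0.0208, 0.1]
ee_rot: [0.001, -0.065, 0.998, -0.0]
contact_force: [-0.1, 0.2, -0.7]
gripper_width: 0.0574
gripper_force: 6.0
```

Run:
```python
from h import *
s=state(); print(s['gripper_width'],s['contact_force'],s['tcp_pos']); c=snap('side','side3'); t=snap('top','top3')
im=cv2.cvtColor(c['color'],cv2.COLOR_RGB2BGR)[110:230,250:400]; cv2.imwrite('pics/s3.png',cv2.convertScaleAbs(cv2.resize(im,None,fx=4.8,fy=4.8,interpolation=cv2.INTER_CUBIC),alpha=1.6))
W=cloud(c); a=np.radians(7.4); o=s['tcp_pos']; X=np.array([np.cos(a),np.sin(a),0]); Y=np.array([-X[1],X[0],0])
P=(W-o)@np.stack([X,Y,[0,0,1]],1)
for lo,hi in((-.13,-.1),(-.1,-.05),(-.05,-.02),(.03,.06),(.06,.09),(.09,.13)):
    m=(P[...,0]>lo)&(P[...,0]<hi)&(abs(P[...,1])<.06)&(P[...,2]>-.04)&(P[...,2]<.06); Q=P[m]; print(lo,len(Q),np.round(Q.min(0),3),np.round(Q.max(0),3)) if len(Q) else print(lo,0)
```

```text
0.05735274683083045 [-0.13052104  0.1663828  -0.66836438] [0.4884281  0.02080871 0.10004407]
-0.13 64 [-0.13  -0.008 -0.001] [-0.1    0.014  0.027]
-0.1 151 [-0.1   -0.021  0.002] [-0.051  0.032  0.025]
-0.05 138 [-0.05  -0.026  0.002] [-0.02   0.033  0.029]
0.03 45 [ 0.03  -0.021 -0.003] [0.06  0.031 0.026]
0.06 69 [ 0.06  -0.037  0.004] [0.09  0.043 0.031]
0.09 113 [ 0.091 -0.044  0.001] [0.122 0.047 0.033]
```

View pics/s3.png

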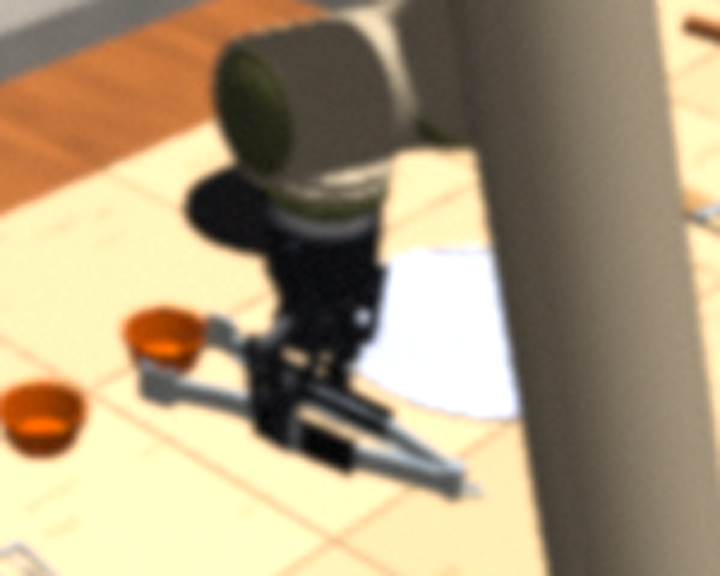

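The tongs hang level and well held in the gripper, with the jaw cups at (215,330) and (165,380) in the crop. The underside is about 1 mm above TCP height. Next I travel to above the bun.

Run:
```python
from h import *
goal([.4375,.4383,.14],81.9)
for n in('top3','side3'):
    c=load(n); W=cloud(c); P=W.reshape(-1,3); m=(abs(P[:,0]-.5415)<.035)&(abs(P[:,1]-.4235)<.035)&(P[:,2]>.034)&(P[:,2]<.07); Q=P[m]
    print(n,len(Q),np.round(Q.min(0),4),np.round(Q.max(0),4),np.round((Q.min(0)+Q.max(0))/2,4))
c=load('side3'); im=cv2.cvtColor(c['color'],cv2.COLOR_RGB2HSV)
m=((im[...,0]<18)&(im[...,1]>120)).astype(np.uint8); n,l,st,ce=cv2.connectedComponentsWithStats(m)
for i in range(1,n):
    if st[i,4]>80: print(st[i],np.round(ce[i]), np.round(atz(c,st[i,0]+st[i,2]/2-.5,st[i,1]+st[i,3]/2-.5,.043),4))
```

```text
tcp [0.4892 0.0207 0.1004] shift mm [ -2.8 420.7 -40.1] turn [-0.05  0.24 15.51]
top3 153 [0.5143 0.401  0.034 ] [0.5697 0.4491 0.0694] [0.542  0.4251 0.0517]
side3 213 [0.5138 0.4037 0.0342] [0.5586 0.4495 0.0659] [0.5362 0.4266 0.05  ]
[ 471    0   89  145 7753] [520.  68.] [ 0.5754 -1.9687  0.043 ]
[   0  107  317  159 9791] [139. 187.] [0.9939 0.3106 0.043 ]
[393 113  90  30 653] [437. 127.] [ 0.5216 -0.8956  0.043 ]
[542 118  18  44 417] [553. 144.] [ 0.1109 -1.1447  0.043 ]
[275 173  18  14 194] [284. 179.] [ 0.7063 -0.0541  0.043 ]
[248 189  21  16 259] [258. 196.] [0.6903 0.0904 0.043 ]
[252 232  22  23 248] [262. 243.] [0.4962 0.2457 0.043 ]
[226 241  20  24 253] [235. 252.] [0.5212 0.3323 0.043 ]
[200 258  15  16 187] [207. 265.] [0.5363 0.4253 0.043 ]
```

>>> apply_moves:
  steps: [0,0.02,-0.015,0,0,0,67,0,0.055,-0.03,0,0,2,67,0,0.1,-0.04,0,0,4,67,0,0.15,-0.04,0,0,6,67,-0.001,0.2,-0.04,0,0,8,67]

```text
time: 4.72
tcp_pos: [0.4629, 0.2206, 0.1377]
ee_rot: [-0.0, 0.006, 1.0, -0.0]
contact_force: [-0.0, 0.0, -0.2]
gripper_width: 0.0572
gripper_force: 6.0
```

>>> apply_moves:
  steps: [0.005,0.045,0,0,0,2,67,0.01,0.09,0,0,0,4,67,0.015,0.135,0,0,0,6,67,0.02,0.175,0,0,0,7,67,0.025,0.205,0,0,0,7.5,67]

```text
time: 5.35
tcp_pos: [0.4399, 0.4259, 0.1371]
ee_rot: [-0.001, 0.07, 0.998, -0.001]
contact_force: [-0.0, -0.5, -1.4]
gripper_width: 0.0571
gripper_force: 6.0
```

Run:
```python
from h import *
goal([.436,.4398,.10],81.9); print(state()['gripper_width'])
```

```text
tcp [0.4399 0.4259 0.1371] shift mm [ 5.7 13.3 37.1] turn [-0.07 -0.08  0.03]
0.05712110455275563
```

>>> apply_moves:
  steps: [0.003,0.006,0.012,0,0,0,67,0.006,0.012,0.025,0,0,0,67,0.006,0.013,0.037,0,0,0,67,0.006,0.013,0.037,0,0,0,67,0.006,0.013,0.037,0,0,0,67]

```text
time: 5.98
tcp_pos: [0.437, 0.4378, 0.1016]
ee_rot: [0.0, 0.071, 0.997, 0.0]
contact_force: [0.4, 0.0, -2.0]
gripper_width: 0.0571
gripper_force: 6.0
```

Run:
```python
from h import *
goal([.436,.4398,.10],81.9); s=state(); o=s['tcp_pos']
a=np.radians(-8.1); X=np.array([np.cos(a),np.sin(a),0]); Y=np.array([-X[1],X[0],0])
ims=[]
for n,b in(('top',(190,260,150,250)),('side',(215,305,140,290))):
    c=snap(n,n+'4'); W=cloud(c); P=(W-o)@np.stack([X,Y,[0,0,1]],1)
    m=(P[...,0]>.088)&(P[...,0]<.13)&(abs(P[...,1])<.065)&(abs(P[...,2]-.016)<.025); Q=P[m]
    for k in(Q[:,1]>.02,Q[:,1]<-.02):
        if k.sum()>3: print(n,'jaw',k.sum(),np.round(Q[k].min(0),4),np.round(Q[k].max(0),4),np.round(Q[k].mean(0),4))
    m=(P[...,0]>.07)&(P[...,0]<.14)&(abs(P[...,1])<.035)&(P[...,2]<-.04)&(P[...,2]>-.066); Q=P[m]
    print(n,'bun',len(Q),np.round(Q.min(0),4),np.round(Q.max(0),4),np.round((Q.min(0)+Q.max(0))/2,4))
    v0,v1,u0,u1=b; im=cv2.cvtColor(c['color'],cv2.COLOR_RGB2BGR)[v0:v1,u0:u1]; im=cv2.convertScaleAbs(cv2.resize(im,(600,int(600*(v1-v0)/(u1-u0))),interpolation=cv2.INTER_CUBIC),alpha=1.6); cv2.imwrite(f'pics/{n}4c.png',im); ims.append(im)
im=np.concatenate(ims);print(im.shape); cv2.imwrite('pics/c4.png',cv2.resize(im,None,fx=.76,fy=.76))
```

```text
tcp [0.437  0.4378 0.1016] shift mm [1.3 1.8 1.6] turn [ 0.02  0.02 -0.04]
top jaw 10 [0.1145 0.0376 0.0064] [0.1215 0.0408 0.0354] [0.1186 0.0392 0.0235]
top jaw 36 [ 0.088  -0.0436  0.0025] [ 0.1214 -0.0274  0.0384] [ 0.1027 -0.039   0.0228]
top bun 65 [ 0.0824 -0.0211 -0.0657] [ 0.1298  0.0232 -0.0402] [ 0.1061  0.0011 -0.0529]
side jaw 42 [0.0893 0.0378 0.0021] [0.1205 0.0446 0.0328] [0.0994 0.0421 0.0193]
side bun 34 [ 0.0794 -0.0182 -0.0656] [ 0.1075  0.0265 -0.0514] [ 0.0934  0.0042 -0.0585]
(780, 600, 3)
```

View pics/c4.png

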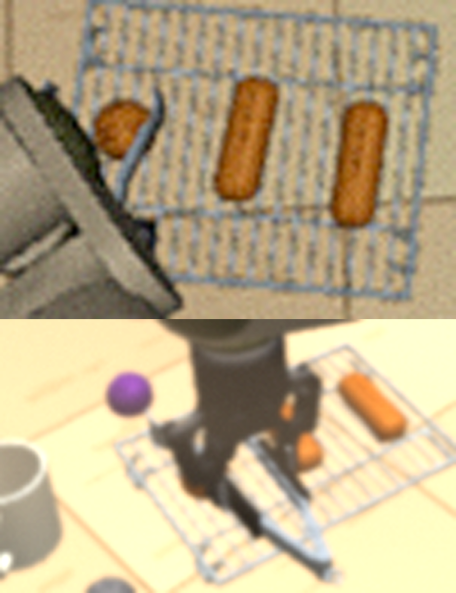

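Top view: the right jaw is just beside the bun at (150,110), clear of the eclair. The bun lies about 1–3 mm toward tool +y of the jaw midline. I'll correct by 2 mm and descend.

>>> apply_moves:
  steps: [0.001,0.002,0.015,0,0,0,67,0.001,0.0025,0.032,0,0,0,67,0.001,0.0025,0.05,0,0,0,67,0.001,0.0025,0.064,0,0,0,67,0.001,0.0025,0.072,0,0,0,67]

```text
time: 6.7
tcp_pos: [0.4357, 0.4406, 0.0279]
ee_rot: [-0.001, 0.071, 0.998, -0.0]
contact_force: [0.3, -0.5, -1.0]
gripper_width: 0.0572
gripper_force: 6.0
```

>>> apply_moves:
  steps: [0,0,0,0,0,0,64,0,0,0,0,0,0,61,0,0,0,0,0,0,58,0,0,0,0,0,0,56,0,0,0,0,0,0,54]

```text
time: 7.32
tcp_pos: [0.436, 0.4408, 0.0295]
ee_rot: [0.0, 0.071, 0.998, 0.0]
contact_force: [0.1, 0.2, -1.7]
gripper_width: 0.046
gripper_force: 9.4
```

Run:
```python
from h import *
s=state(); o=s['tcp_pos']; print(o,s['contact_force'],s['gripper_width'],s['gripper_force'])
a=np.radians(-8.1); X=np.array([np.cos(a),np.sin(a),0]); Y=np.array([-X[1],X[0],0])
for n in('top','side'):
    c=snap(n,n+'5'); W=cloud(c); P=(W-o)@np.stack([X,Y,[0,0,1]],1); hs=cv2.cvtColor(c['color'],cv2.COLOR_RGB2HSV)
    org=(hs[...,0]<20)&(hs[...,1]>120)
    box=(P[...,0]>.07)&(P[...,0]<.14)&(abs(P[...,1])<.06)&(P[...,2]>0.004)&(P[...,2]<.05)
    for k,m in(('bun',box&org),('steel',box&~org)):
        Q=P[m]; print(n,k,len(Q),np.round(Q.min(0),4),np.round(Q.max(0),4),np.round(Q.mean(0),4)) if len(Q) else 0
ims=[]
```

```text
[0.43601013 0.44083544 0.02947059] [ 0.10805238  0.20315232 -1.68423404] 0.04604866356332696 9.396894425153732
top bun 128 [ 0.0847 -0.0255  0.0066] [0.1263 0.0147 0.0421] [ 0.1044 -0.0061  0.029 ]
top steel 71 [ 0.07   -0.0327  0.004 ] [0.1304 0.034  0.0381] [ 0.1015 -0.0088  0.0221]
side bun 58 [ 0.0877 -0.0027  0.0186] [0.1134 0.0204 0.036 ] [0.0994 0.0104 0.0289]
side steel 54 [ 0.0796 -0.0042  0.0049] [0.1185 0.034  0.033 ] [0.1006 0.0245 0.0224]
```

>>> apply_moves:
  steps: [0,0,0,0,0,0,52,0,0,0,0,0,0,50,0,0,0,0,0,0,49,0,0,0,0,0,0,48,0,0,0,0,0,0,48]

```text
time: 8.05
tcp_pos: [0.4359, 0.4408, 0.0293]
ee_rot: [-0.0, 0.071, 0.998, -0.0]
contact_force: [0.1, -0.4, -0.8]
gripper_width: 0.0414
gripper_force: 10.7
```

>>> apply_moves:
  steps: [0,0,0,0,0,0,47.5,0,0,0,0,0,0,47,0,0,0,0,0,0,46.5,0,0,0,0,0,0,46.5,0,0,0,0,0,0,46.5]

```text
time: 8.68
tcp_pos: [0.4359, 0.4408, 0.0293]
ee_rot: [-0.0, 0.071, 0.998, -0.0]
contact_force: [-0.3, 0.4, -1.6]
gripper_width: 0.0401
gripper_force: 20.8
```

The jaws press the bun with about 5 N each, which is gentle. Next I lift straight up.

>>> apply_moves:
  steps: [0,0,-0.005,0,0,0,46.5,0,0,-0.015,0,0,0,46.5,0,0,-0.03,0,0,0,46.5,0,0,-0.055,0,0,0,46.5,0,0,-0.08,0,0,0,46.5]

```text
time: 9.3
tcp_pos: [0.436, 0.4409, 0.1112]
ee_rot: [0.0, 0.071, 0.998, 0.0]
contact_force: [-1.3, 0.4, -0.6]
gripper_width: 0.04
gripper_force: 20.8
```

Run:
```python
from h import *
s=state(); o=s['tcp_pos']; print(o,s['contact_force'],s['gripper_width'],s['gripper_force'])
a=np.radians(-8.1); X=np.array([np.cos(a),np.sin(a),0]); Y=np.array([-X[1],X[0],0])
ims=[]
for n,b in(('top',(190,260,150,250)),('side',(200,290,140,290))):
    c=snap(n,n+'6'); v0,v1,u0,u1=b; im=cv2.cvtColor(c['color'],cv2.COLOR_RGB2BGR)[v0:v1,u0:u1]; ims.append(cv2.convertScaleAbs(cv2.resize(im,(450,int(450*(v1-v0)/(u1-u0))),interpolation=cv2.INTER_CUBIC),alpha=1.6))
    W=cloud(c); P=(W-o)@np.stack([X,Y,[0,0,1]],1); hs=cv2.cvtColor(c['color'],cv2.COLOR_RGB2HSV); org=(hs[...,0]<20)&(hs[...,1]>120)
    Q=P[org&(P[...,0]>.07)&(P[...,0]<.14)&(abs(P[...,1])<.04)&(P[...,2]>-.02)&(P[...,2]<.05)]; print(n,len(Q),np.round(Q.min(0),4),np.round(Q.max(0),4))
cv2.imwrite('pics/c6.png',np.concatenate(ims))
```

```text
[0.4360143  0.44089271 0.1111699 ] [-1.30909503  0.35742875 -0.64413182] 0.04002287154710253 20.817849205050152
top 133 [ 0.0844 -0.0212  0.0082] [0.1265 0.0232 0.0396]
side 52 [ 0.0885 -0.0026  0.0287] [0.117  0.0204 0.04  ]
```

View pics/c6.png

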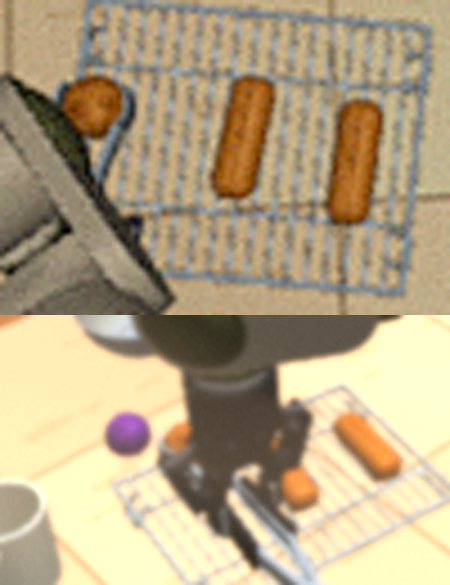

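The bun is held upright in the cups, with the rack and eclairs unmoved. Next I fit the pan's centre and work out the transfer.

Run:
```python
from h import *
c=load('top6'); roi=c['color'][155:250,330:425]
hs=cv2.cvtColor(roi,cv2.COLOR_RGB2HSV).astype(int); d=roi[...,2].astype(int)-roi[...,0]
m=cv2.morphologyEx((d>0).astype(np.uint8),cv2.MORPH_OPEN,np.ones((3,3),np.uint8)); m=cv2.morphologyEx(m,cv2.MORPH_CLOSE,np.ones((5,5),np.uint8))
n,l,st,ce=cv2.connectedComponentsWithStats(m); i=1+st[1:,4].argmax(); print(st[i])
ct=max(cv2.findContours((l==i).astype(np.uint8),0,1)[0],key=len); h=cv2.convexHull(ct).reshape(-1,2)
P=np.array([atz(c,u+330,v+155,.012)[:2] for u,v in h]); 
A=np.c_[2*P,np.ones(len(P))]; x=np.linalg.lstsq(A,(P**2).sum(1),rcond=None)[0]; print('centre',x[:2],'r',np.sqrt(x[2]+x[:2]@x[:2]), 'res',np.std(np.linalg.norm(P-x[:2],axis=1)))
print('hull box',h.min(0)+[330,155],h.max(0)+[330,155])
a=np.radians(-8.1); b=x[:2]-.105*np.array([np.cos(a),np.sin(a)]); print(b); goal([*b,.106],81.9); goal([.43,.10,.15],81.9)
```

```text
[  11   12   67   67 3452]
centre [ 0.56914234 -0.28401671] r 0.12321673844219255 res 0.002707605371611031
hull box [341 167] [407 233]
[ 0.46518986 -0.26922209]
tcp [0.4371 0.4417 0.113 ] shift mm [-127.9 -699.9    4.5] turn [0.25 0.27 0.  ]
tcp [0.4371 0.4417 0.113 ] shift mm [ -41.3 -339.1  -38.3] turn [0.25 0.27 0.  ]
```

>>> apply_moves:
  steps: [0,-0.01,-0.012,0,0,0,46.5,-0.003,-0.03,-0.025,0,0,0,46.5,-0.01,-0.06,-0.035,0,0,0,46.5,-0.015,-0.095,-0.038,0,0,0,46.5,-0.02,-0.135,-0.038,0,0,0,46.5]

```text
time: 10.02
tcp_pos: [0.4365, 0.3022, 0.1478]
ee_rot: [0.0, 0.071, 0.997, -0.0]
contact_force: [1.1, 0.2, -0.3]
gripper_width: 0.04
gripper_force: 20.9
```

>>> apply_moves:
  steps: [-0.007,-0.04,0,0,0,0,46.5,-0.014,-0.08,0,0,0,0,46.5,-0.021,-0.12,0,0,0,0,46.5,-0.028,-0.16,0,0,0,0,46.5,-0.035,-0.2,0,0,0,0,46.5]

```text
time: 10.65
tcp_pos: [0.4424, 0.0993, 0.1476]
ee_rot: [0.0, 0.071, 0.997, -0.0]
contact_force: [1.3, -0.7, -2.0]
gripper_width: 0.0399
gripper_force: 20.9
```

>>> apply_moves:
  steps: [-0.007,-0.04,0,0,0,0,46.5,-0.014,-0.08,0,0,0,0,46.5,-0.021,-0.12,0,0,0,0,46.5,-0.028,-0.16,0,0,0,0,46.5,-0.035,-0.195,0,0,0,0,46.5]

```text
time: 11.28
tcp_pos: [0.4492, -0.0985, 0.1476]
ee_rot: [-0.0, 0.071, 0.997, -0.0]
contact_force: [0.8, 0.8, -2.4]
gripper_width: 0.0403
gripper_force: 20.9
```

Run:
```python
from h import *
s=state(); print(s['gripper_width'],s['gripper_force'],s['q'])
a=np.radians(-8.1); b=np.array([.568,-.289])-.105*np.array([np.cos(a),np.sin(a)]); goal([*b,.107],81.9)
```

```text
0.04029127994262944 20.851641532208305 [-4.74153942e-01  3.13066107e-01  1.67367032e+00 -1.92631695e-04
  1.15490814e+00 -1.90227112e+00]
tcp [ 0.4492 -0.0985  0.1476] shift mm [ -39.6 -171.8   40.7] turn [-0.01 -0.01 -0.07]
```

>>> apply_moves:
  steps: [-0.01,-0.04,0,0,0,0,46.5,-0.02,-0.08,0.005,0,0,0,46.5,-0.03,-0.12,0.01,0,0,0,46.5,-0.036,-0.15,0.02,0,0,0,46.5,-0.04,-0.168,0.03,0,0,0,46.5]

```text
time: 11.9
tcp_pos: [0.4653, -0.2701, 0.1171]
ee_rot: [-0.0, 0.072, 0.997, -0.0]
contact_force: [0.7, -0.5, -1.5]
gripper_width: 0.0402
gripper_force: 20.9
```

>>> apply_moves:
  steps: [0,-0.002,0.006,0,0,0,46.5,0,-0.003,0.01,0,0,0,46.5,0,-0.003,0.01,0,0,0,46.5,0,-0.003,0.01,0,0,0,46.5,0,-0.003,0.01,0,0,0,46.5]

```text
time: 12.52
tcp_pos: [0.4661, -0.2712, 0.1076]
ee_rot: [0.0, 0.07, 0.998, -0.0]
contact_force: [-0.8, 0.1, -0.3]
gripper_width: 0.0401
gripper_force: 20.9
```

Run:
```python
from h import *
s=state(); o=s['tcp_pos']; print(s['gripper_width'],s['gripper_force'],o)
a=np.radians(-8.1); b=np.array([.568,-.289])-.105*np.array([np.cos(a),np.sin(a)]); goal([*b,.107],81.9)
c=snap('top','top7'); W=cloud(c); hs=cv2.cvtColor(c['color'],cv2.COLOR_RGB2HSV); org=(hs[...,0]<20)&(hs[...,1]>120)
Q=W[org&(abs(W[...,0]-.57)<.08)&(abs(W[...,1]+.29)<.08)&(W[...,2]>.08)]; print('bun',len(Q),Q.min(0),Q.max(0),(Q.min(0)+Q.max(0))/2)
im=cv2.cvtColor(c['color'],cv2.COLOR_RGB2BGR)[150:260,320:450]; im=cv2.convertScaleAbs(cv2.resize(im,(650,550),interpolation=cv2.INTER_CUBIC),alpha=1.6)
def pr(p): q=cv2.projectPoints(np.array([p],float),c['rvec'],c['tvec'],c['K'],np.array(c['D']))[0].ravel(); return ((q+.5-[320,150])*5)
cs=[pr([.568+.13*np.cos(t),-.289+.13*np.sin(t),.012]) for t in np.linspace(0,6.28,90)]
for p in cs: cv2.circle(im,tuple(int(x) for x in p),1,(0,0,255),-1)
cv2.imwrite('pics/c7.png',im); snap('side','side7')
```

```text
0.04005633963553881 20.861264556879178 [ 0.46605905 -0.27122851  0.10763004]
tcp [ 0.4661 -0.2712  0.1076] shift mm [ 1.6 -3.2  0.6] turn [-0.02  0.02  0.03]
bun 56 [ 0.50121804 -0.29117771  0.13260495] [ 0.58718569 -0.21141251  0.39698039] [ 0.54420186 -0.25129511  0.26479267]
```

View pics/c7.png

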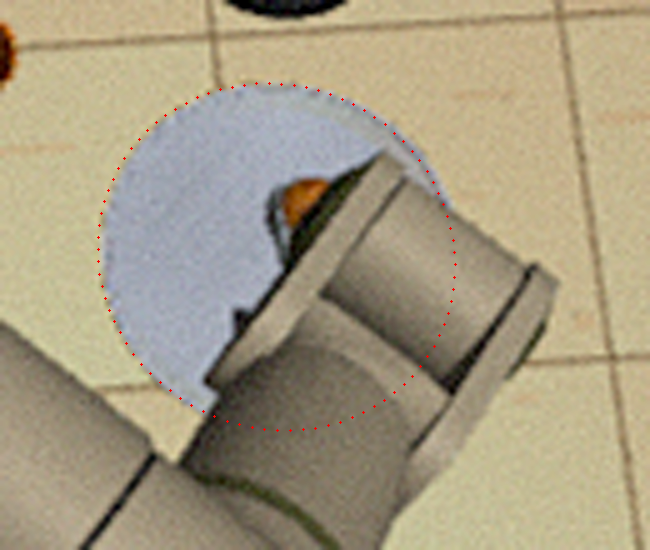

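The fitted rim (dotted circle) matches the pan. The bun, at (305,205), sits in the cups over its middle. Last comes a 4 mm trim, then a pause to settle.

>>> apply_moves:
  steps: [0.001,-0.002,0,0,0,0,46.5,0.001,-0.004,0,0,0,0,46.5,0.001,-0.004,0,0,0,0,46.5,0.001,-0.004,0,0,0,0,46.5,0.001,-0.004,0,0,0,0,46.5]

```text
time: 13.25
tcp_pos: [0.4644, -0.2753, 0.1073]
ee_rot: [-0.0, 0.071, 0.998, 0.0]
contact_force: [-0.1, 0.1, -1.8]
gripper_width: 0.04
gripper_force: 20.9
```

>>> apply_moves:
  steps: [0,0,0,0,0,0,46.5,0,0,0,0,0,0,46.5,0,0,0,0,0,0,46.5,0,0,0,0,0,0,46.5,0,0,0,0,0,0,46.5]

```text
time: 13.88
tcp_pos: [0.4643, -0.2753, 0.1073]
ee_rot: [-0.0, 0.071, 0.998, -0.0]
contact_force: [1.3, -0.1, -1.9]
gripper_width: 0.0401
gripper_force: 20.9
```

Run:
```python
from h import *
s=state(); print(s['gripper_width'],s['gripper_force'],s['tcp_pos'],abs(s['qvel']).max())
print(job_done())
```

```text
0.040102100220059896 20.862107613065746 [ 0.46433606 -0.27533178  0.10729446] 0.0010094941586816179
the job is handed in; nothing more can be done
None
```

The job is handed in at 13.9 s: the tongs hold the bun still and upright, about 10 cm above the middle of the pizza pan, squeezed at roughly 5 N per jaw; I saw nothing else get moved.

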